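# Open the ink tank of the office printer for refilling

## Task

The desktop printer's ink tank is nearly empty: get it ready for refilling. Swing the clear tank cover right over by its tab so that it stays open, unscrew the black filler cap until it comes free in the gripper, and set the cap down gently, threaded side down, flat in the metal drip tray. Keep the inky cap level, do not drop it, and do not push the tray or the things standing around about.

Things in the scene. Friction and masses are not known exactly. Their poses are not given: they have to be found in the camera images.
- printer: White desktop ink-tank printer, fixed. Origin: on the desk under the filler neck's axis; +z up, +x away from its front, +y from the tank to the main housing. Tank unit: x -100 to 100, y -55 to 80 mm, flat deck 105 mm high, end cheeks (x = -97 and 97) 148 high. Main housing: y 80 to 440, x -130 to 200 mm, 174 high; at its back a tilted paper support, 275 high; in front a low tray to x -203.
- filler (a point): Centre of the filler neck's rim, 132 mm above the desk; z axis = axis of the cap's thread. The neck is 34 mm in diameter (41 over its thread) and stands 27 mm above the deck.
- cover (a joint): Angle (rad) of the clear plastic tank cover (120 g): 0 shut, 2.7 fully open, lying back over the printer. Its hinge axis runs along the printer's x; the free edge, towards the printer's -y, swings up and over to +y. The hinge is light: let go below about 1.5 it falls shut, beyond about 1.85 it falls open and stays.
- cover_hinge (a point): Point on the cover's hinge line, in line with the filler neck, 160 mm above the desk; 80 mm from the neck's axis towards the printer's +y. Axes as the printer's.
- cover_tab (a point): Grip point on the cover's grey pull tab; moves and turns with the cover, axes as the printer's when shut. The tab is 12 mm thick along x, 13 high, and stands out 41 mm to -y from the middle of the cover's skirt; this point is on its centre line, 30 mm out from the skirt. Shut, it is at printer y -89 mm, 134 mm above the desk: 169 mm to -y of the hinge line and 26 mm below it.
- cap: Black screw cap on the neck under the cover, 60 g. Origin: centre of its skirt's lower edge, +z up its axis. Skirt 49 mm diameter, 20.5 high; fluted grip on it 48 diameter, 20.5 to 36.5 mm above the origin. Home: origin 112 mm above the desk. Unscrews counter-clockwise seen from above, rises 11.6 mm a turn, free after 1.25 turns (15 mm of rise). Turns easily, stays put, resists a straight pull.
- tray: Shallow rectangular metal drip tray lying loose on the desk to the right of the tank, 190 (x) x 150 (y) x 15 mm high, walls and floor 3 mm, 500 g. Origin: centre of its underside.
- ink_bottle: Black refill bottle with paper label, 58 mm diameter, 150 mm high, bystander. Origin: centre of its foot.
- mug: White mug, 78 mm diameter, 90 mm high, bystander. Origin: centre of its foot.
- wipes: White round tub, 66 mm diameter, 120 mm high, bystander. Origin: centre of its foot.
- glue: Small white bottle, 38 mm diameter, 75 mm high, bystander. Origin: centre of its foot.
- tape: Roll of brown tape lying flat, 76 mm diameter, 24 mm high, bystander. Origin: centre of its underside.
- knife: Grey cutter knife, 150 x 22 x 17 mm, bystander. Origin: centre of its underside, long along x.

How it is judged (in metres and radians):
On the way, in this order (a step that is already met when the one before it is completed fails the run):
1. the tank cover is swung open past its balance point (value of joint cover above 1.9 rad), for 0.2 s.
2. the cap has been turned about half-way up its thread (z of cap in the frame of filler between -0.0155 and -0.008 m and horizontal distance between cap and filler below 0.004 m), for 0.2 s.
3. the cap is held free above the neck in the gripper (z of cap in the frame of filler above 0.002 m and contact force between the fingers and cap above 0.5 N and angle between cap's own z axis and vertical below 0.35 rad), for 0.2 s.
4. the cap is brought down to the floor of the tray while still held (z of cap in the frame of tray below 0.012 m and x of cap in the frame of tray between -0.08 and 0.08 m and y of cap in the frame of tray between -0.06 and 0.06 m and contact force between the fingers and cap above 0.5 N), for 0.05 s.
At the end, for the whole second after the job is handed in: The tank cover stands open (beyond 1.9 rad), and the cap lies upright (within 0.1 rad) and still, flat on the drip tray's floor inside its walls (skirt's edge within 4 mm of the floor), let go (value of joint cover above 1.9 rad and z of cap in the frame of tray between 0 and 0.007 m and x of cap in the frame of tray between -0.08 and 0.08 m and y of cap in the frame of tray between -0.06 and 0.06 m and angle between cap's own z axis and vertical below 0.1 rad and linear speed of each of cap, tray below 0.02 m/s); the robot touches nothing.
It fails at once if the cap is tipped over (more than 45 degrees) (angle between cap's own z axis and vertical above 0.8 rad).
It fails at once if the cap is dropped outside the tray (height (world z) of cap below 0.095 m and horizontal distance between cap and tray above 0.13 m and contact force between the fingers and cap below 0.02 N).
It fails at once if a bystander is pushed away (more than 40 mm) (distance of any of ink_bottle, mug, wipes, glue, tape, knife from where it was at the start of the episode above 0.04 m).
It fails at once if the tray is shoved about (more than 50 mm) (distance of tray from where it was at the start of the episode above 0.05 m).
It also fails if it takes over 72 s, if anything falls off the work surface, if the arm or the gripper's body presses on something with over 40 N, if the wrist force passes 120 N, or if a joint passes its speed limit or range.

## Robot

A 6-joint arm with a two-finger parallel gripper is mounted at the origin on the work surface. World frame = base frame: x ahead of the robot, y to its left, z up, the work surface at z = 0. Lengths are in m, angles in degrees, forces in N, time in s.
With the tool pointing down it reaches from about 0.375 to 0.9 m from the base axis. Payload 3.1 kg.
Tool frame: the origin (TCP) lies at the very end of the fingers, on their centre line; the grasp point (between the pads) lies 19 mm behind it; z points along the fingers, y is the line along which they close (so a half turn about z gives the same grasp; the last joint's range is limited). The gripper opens to 87 mm and grips with 3 to 60 N. Pads are 19 mm wide; open, the fingers measure 117 mm over their backs; the gripper's body (75 mm by 190 mm) begins 51 mm behind the grasp point.
Start: joints at [53.543, 30.224, 82.088, -0, 67.689, -10.227], TCP at [0.276, 0.561, 0.223] pointing down, gripper open.
Joint ranges: [-176.69, 176.69], [-43.24, 126.21], [12.49, 139.97], [-82, 262], [0, 151.66], [-163.58, 163.58]. Speed limits (degrees/s): [159.86, 159.86, 180, 180, 180, 180].

## Interface

Orientations are given as a 3x3 rotation matrix whose columns are the frame's x, y, z axes.
In Python, from rig import bot gives the robot as it stands.
- The arm moves only by the tool move_arm, never from a script. Its argument "increments" is a list of rows, each an object with "xyz": the shift along the tool's x, y, z in mm, a list of three; "roll": the turn about the tool's z in rad; "grip": the opening in per cent of the stroke, from 0 (shut) to 100 (fully open). A call has 1 to 5 rows; each row shifts and turns the commanded pose from where the row before left it, along the tool's axes as they then stand; what a row does not reach is not made up. A row lasts 1/12 s, in which the tool goes at most 41.7 mm and 7.16 degrees, less where a joint would pass 70% of its speed; a pose out of reach is approached as far as the arm can. A call is refused whole if a number of a shift passes 41.7 or a number of a turn 0.125, either way. A call with a gripper value outside its range is refused whole. The fingers move at their own pace and stop on an object; the grip force is fixed at half the most. Time passes only in rows, so rows that do not move let the fingers close. It gives the time, the measured TCP pose, the force, the opening and the grip force at its end, in the units of the state.
- bot.read_state(): the state, without advancing time (a new reading comes with each control period).
- bot.capture(name): name is "scene" or "side" or "wrist"; returns (picture, depth): 420x560x3 uint8, red, green, blue; 420x560 float32, m along the optical axis (not along the pixel's ray), 0 where there is no reading.
- bot.camera_model(name): a dict with "intrinsics" (3x3 intrinsics, pixels), "rvec" (rotation vector, rad) and "tvec" (3), from world to camera coordinates, as OpenCV has them; the wrist camera has in their place "tool_from_camera" (4x4, takes a point from camera to tool coordinates, whose origin is the TCP and whose axes are the flange's). Camera axes: x right, y down, z forward; pixel columns grow to the right and rows downward; lengths in m; the calibration is good to about 2 mm. A picture is of the moment at which its call begins: read the wrist's pose just before it. camera_model takes no time and is no camera call.
- bot.hand_in(): hands the job in; it is judged then, once.
Trained networks look in the newest picture that a camera, given by its name, has taken for a name from the list of things; names that differ only in an ending like _2 or _b are one class to them, and where a whole thing is asked for, a point or a joint stands for the part that bears it (a point fixed in the world has none). Each returns a list of dicts, best first, with "conf" (0 to 1); they miss things now and then, are a little off and sometimes report something else, mostly with a low value. They report only what shows in the picture. A call takes as long as a camera call.
- bot.spot_in(label, camera): "at" ([x, y, z] in m, in the coordinates of the camera as it stood for that picture, good to about 4 mm: the middle of the surface that is visible of it).
- bot.trace(label, camera): "mask" (420x560 bool, what is visible of it).
The state is a dict: "time_s": time; "joint_positions": joint angles; "qvel": joint speeds; "tau": joint torques, N m; "position": TCP position; "tcp_rot": TCP orientation; "force": force on the tool from outside, world axes, zero at the start; "moment": the same for the moment, N m; "opening": opening from 0.0 (shut) to 1.0 (fully open); "grasp_force": force on a finger pad.
Only numpy, scipy, OpenCV 4.12 (cv2) and the standard library are available. Lean on these libraries where they do the work, as an engineer would, in place of code of your own. Each camera call takes 0.05 s, during which the arm holds its last target. There are 200 camera calls.

## Working session

There is one attempt and no reset: what is moved stays moved. The work goes in short steps, Python scripts to look and compute and a tool call to move; the robot and the scene stay as the last step left them, time stands still between calls to the robot, and variables do not carry over. Pictures are saved under pics/ and viewed, at most 10 in all, crops included, and the job is handed in when it is done.

Besides the shell and the picture viewer there is one more tool, called after ">>>" by a JSON object that holds its "fn" and its "kwargs". move_arm: Moves the arm, as the interface text tells. Its arguments: {"type":"object","properties":{"increments":{"type":"array"}},"required":["increments"]}

```bash
mkdir -p pics; cat > h.py <<'E'
import numpy as np, cv2
from rig import bot
def T(cam, st=None):
    m=bot.camera_model(cam); K=np.array(m["intrinsics"])
    if cam=="wrist":
        st=st or bot.read_state(); W=np.eye(4); W[:3,:3]=np.array(st["tcp_rot"]); W[:3,3]=st["position"]
        return K, W@np.array(m["tool_from_camera"])
    R=cv2.Rodrigues(np.array(m["rvec"],float))[0]; t=np.array(m["tvec"],float).ravel()
    M=np.eye(4); M[:3,:3]=R.T; M[:3,3]=-R.T@t
    return K,M
def cloud(d,K,M):
    v,u=np.mgrid[:d.shape[0],:d.shape[1]]
    p=np.stack([(u-K[0,2])/K[0,0]*d,(v-K[1,2])/K[1,1]*d,d],-1)
    return p@M[:3,:3].T+M[:3,3]
def snap(cam):
    K,M=T(cam); rgb,d=bot.capture(cam); return rgb,d,K,M,cloud(d,K,M)
def w(M,p): return M[:3,:3]@np.array(p)+M[:3,3]
E
python3 - <<'E'
from h import *
ims=[]
np.set_printoptions(precision=4,suppress=True)
st=bot.read_state(); print(st["time_s"],st["position"],np.array(st["tcp_rot"]).tolist(),st["opening"])
for c in ["scene","side","wrist"]:
    rgb,d,K,M,P=snap(c); cv2.imwrite(f"pics/{c}0.png",rgb[...,::-1]); np.save(f"/tmp/{c}P.npy",P)
    print(c,"cam at",M[:3,3])
    for l in ["printer","cover","cover_tab","cap","tray","ink_bottle","mug","wipes","glue","tape","knife"]:
        r=bot.spot_in(l,c)
        print(c,l,[(np.round(w(M,x["at"]),3).tolist(),round(x["conf"],2)) for x in r[:2]])
st=bot.read_state(); print(st["time_s"])
E
```

```text
0.0 [0.2758 0.5601 0.2216] [[-0.8970029558025607, 0.4420227357136791, -0.0012642759446543294], [0.4420243693755273, 0.8970014734568335, -0.0016773474407326488], [0.00039263168071592596, -0.002063426389397372, -0.9999977940535163]] 1.0002477656672526
scene cam at [1.2138 0.2229 1.384 ]
scene printer [([0.518, -0.322, 0.006], 0.7), ([0.361, -0.505, 0.087], 0.58)]
scene cover [([0.609, 0.058, 0.158], 0.64), ([0.364, -0.214, 0.048], 0.21)]
scene cover_tab [([0.61, 0.06, 0.157], 0.69)]
scene cap []
scene tray [([0.518, -0.318, 0.004], 0.96), ([0.738, -0.243, 0.015], 0.29)]
scene ink_bottle [([0.58, -0.505, 0.088], 0.96)]
scene mug [([0.457, -0.509, 0.057], 0.56)]
scene wipes [([0.363, -0.505, 0.086], 0.69)]
scene glue [([0.361, -0.211, 0.05], 0.78)]
scene tape [([0.355, -0.133, 0.019], 0.76)]
scene knife [([0.735, -0.241, 0.017], 0.63)]
side cam at [ 0.0311 -1.2055  0.9314]
side printer [([0.574, 0.175, 0.157], 0.87)]
side cover [([0.605, 0.009, 0.162], 0.8)]
side cover_tab [([0.602, 0.01, 0.161], 0.56)]
side cap []
side tray [([0.522, -0.321, 0.006], 0.73)]
side ink_bottle [([0.561, -0.531, 0.087], 0.57)]
side mug [([0.455, -0.528, 0.058], 0.65)]
side wipes [([0.338, -0.542, 0.088], 0.61)]
side glue [([0.347, -0.229, 0.041], 0.64)]
side tape [([0.346, -0.13, 0.023], 0.87)]
side knife [([0.727, -0.248, 0.013], 0.7)]
wrist cam at [0.211  0.593  0.3843]
wrist printer [([0.4, 0.39, 0.041], 0.94)]
wrist cover []
wrist cover_tab []
wrist cap [([0.401, 0.39, 0.04], 0.7)]
wrist tray []
wrist ink_bottle []
wrist mug []
wrist wipes []
wrist glue [([0.401, 0.387, 0.034], 0.68)]
wrist tape []
wrist knife []
1.8
```

View pics/scene0.png

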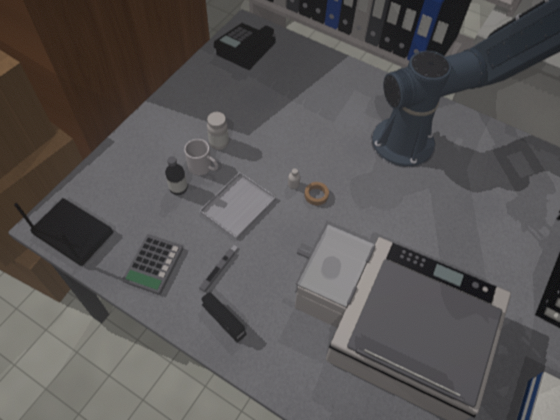

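View pics/side0.png

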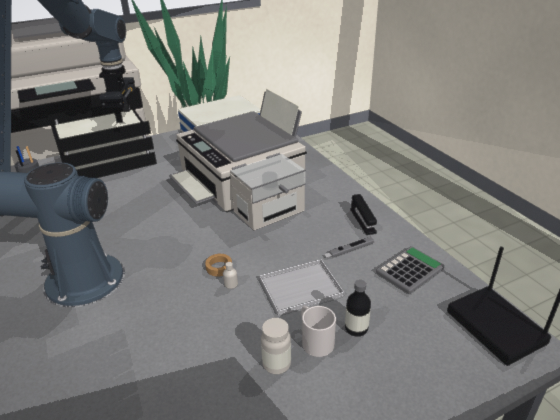

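```bash
python3 - <<'E'
from h import *
np.set_printoptions(precision=4,suppress=True)
for c,box in [("scene",(280,440,215,325)),("side",(220,320,140,235))]:
    P=np.load(f"/tmp/{c}P.npy")
    R=P[(P[...,2]>.166)&(P[...,2]<.182)&(P[...,0]>.35)&(P[...,0]<.9)&(P[...,1]>-.1)&(P[...,1]<.55)]
    print(c,len(R),np.median(R[:,2]),cv2.minAreaRect((R[:,:2]*1000).astype(np.float32)))
    z=P[...,2]
    h,_=np.histogram(R[:,2],np.arange(.166,.183,.002)); print(h)
    m=bot.trace
# plane-backprojection of hand-picked pixels
def bp(c,u,v,z):
    K,M=T(c); r=M[:3,:3]@np.linalg.solve(K,[u,v,1]); o=M[:3,3]; return o+r*(z-o[2])/r[2]
for z in (.134,.140): print(z,"tab scene",bp("scene",303,251,z),"side",bp("side",285,189,z))
im1=cv2.imread("pics/scene0.png")[210:320,285:400]; im2=cv2.imread("pics/side0.png")[140:240,220:320]
cv2.imwrite("pics/crop.png",np.hstack([cv2.resize(im1,(400,383),interpolation=3),cv2.resize(im2,(383,383),interpolation=3)]))
for c in ["scene","side"]:
    K,M=T(c); bot.capture(c)
    for l in ["cover","tray"]:
        for x in bot.trace(l,c)[:1]:
            mk=x["mask"]; P=np.load(f"/tmp/{c}P.npy")[mk]; 
            n,_,s,ce=cv2.connectedComponentsWithStats(mk.astype(np.uint8))
            print(c,l,round(x["conf"],2),mk.sum(),s[1:].tolist(), np.percentile(P[:,2],[5,50,95]), cv2.minAreaRect((P[:,:2]*1000).astype(np.float32)))
    for x in bot.trace("cover_tab",c)[:1]: print("tab mask",x["mask"].sum())
E
```

```text
scene 12759 0.17279580906910108 ((632.7864990234375, 237.63259887695312), (312.0642395019531, 474.082763671875), 6.425136089324951)
[ 349 1278 3044 4097 2785  998  188   20]
side 2928 0.17408905670112712 ((627.5015258789062, 272.1098937988281), (310.7889404296875, 408.60040283203125), 6.747312545776367)
[  86   89  341  894 1012  396   91   19]
0.134 tab scene [ 0.6102 -0.0405  0.134 ] side [ 0.6203 -0.0394  0.134 ]
0.14 tab scene [ 0.6131 -0.0392  0.14  ] side [ 0.6159 -0.0481  0.14  ]
scene cover 0.68 3804 [[297, 225, 78, 80, 3802], [296, 288, 1, 2, 2]] [0.154  0.1589 0.1634] ((820.1647338867188, 70.1345443725586), (823.9570922851562, 185.2767791748047), 8.540946960449219)
scene tray 0.98 2637 [[200, 173, 75, 65, 2637]] [-0.0032  0.0026  0.0129] ((844.6053466796875, -128.5045166015625), (994.0515747070312, 226.17654418945312), 30.768770217895508)
tab mask 3835
side cover 0.66 2241 [[231, 153, 75, 51, 2241]] [0.1129 0.1589 0.1632] ((342.5118408203125, -503.9989013671875), (1534.5006103515625, 235.1323699951172), 64.50868225097656)
side tray 0.87 2958 [[259, 260, 86, 56, 2958]] [0.0001 0.0037 0.0145] ((348.091796875, -735.3430786132812), (1111.44287109375, 225.52072143554688), 67.48648834228516)
tab mask 2191
```

View pics/crop.png

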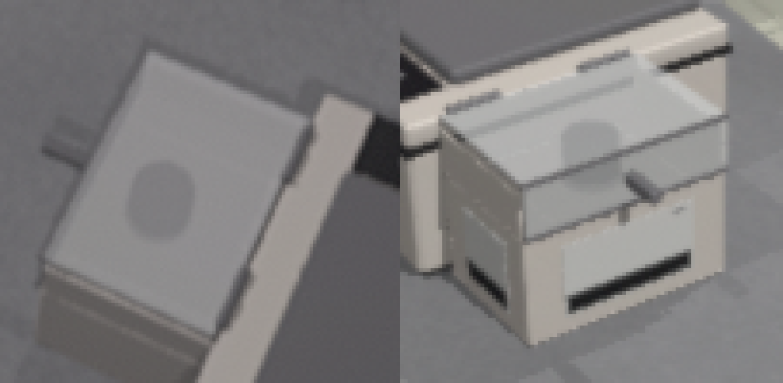

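```bash
python3 - <<'E'
from h import *
np.set_printoptions(precision=4,suppress=True)
P=np.load("/tmp/sceneP.npy"); S=np.load("/tmp/sideP.npy")
yaw=np.radians(6.5); R=np.array([[np.cos(yaw),np.sin(yaw)],[-np.sin(yaw),np.cos(yaw)]])
def edges(Q,n):
    q=(Q[:,:2]-[.6,.05])@R.T
    print(n,len(q),"x",np.percentile(q[:,0],[.3,1,50,99,99.7]),"y",np.percentile(q[:,1],[.3,1,50,99,99.7]))
reg=lambda P,a,b:P[(P[...,2]>a)&(P[...,2]<b)&(P[...,0]>.38)&(P[...,0]<.8)&(P[...,1]>-.12)&(P[...,1]<.5)]
for n,C in (("scene",P),("side",S)):
    edges(reg(C,.167,.18),n+" top")
    q=reg(C,.150,.166); q=q[(q[:,:2]-[.6,.05])@R.T[:,1]<.06]; edges(q,n+" cover")
    q=reg(C,.12,.146); l=(q[:,:2]-[.6,.05])@R.T; q=q[(l[:,1]<-.07)]; print("tabpts",len(q)); 
    if len(q): l=(q[:,:2]-[.6,.05])@R.T; print(np.c_[l,q[:,2]][::max(1,len(q)//12)])
# candidate pixel back-projection
def bp(c,u,v,z):
    K,M=T(c); r=M[:3,:3]@np.linalg.solve(K,[u,v,1]); o=M[:3,3]; return o+r*(z-o[2])/r[2]
print("cap scene disc top", bp("scene",285+160/3.478,210+202/3.478,.1485), "side",bp("side",220+192/3.83,140+153/3.83,.1485))
print("tab scene",bp("scene",301,252.3,.1405),"side tip",bp("side",286,190,.134))
E
```

```text
scene top 12623 x [-0.0565 -0.0527  0.0779  0.1948  0.2032] y [0.1103 0.1128 0.2703 0.4152 0.4175]
scene cover 3327 x [-0.0923 -0.0906  0.0114  0.1032  0.1047] y [-0.0661 -0.0654 -0.0025  0.0587  0.0596]
tabpts 70
[[ 0.0048 -0.1042  0.1427]
 [ 0.002  -0.1019  0.1341]
 [ 0.0087 -0.1022  0.1397]
 [ 0.0005 -0.0909  0.1351]
 [ 0.0084 -0.0964  0.1382]
 [ 0.0034 -0.0841  0.1403]
 [ 0.0103 -0.0981  0.1343]
 [ 0.0065 -0.0855  0.1386]
 [ 0.0007 -0.0735  0.1389]
 [ 0.0099 -0.0868  0.1375]
 [ 0.0052 -0.0746  0.14  ]
 [ 0.0111 -0.0833  0.1369]
 [ 0.0064 -0.0711  0.1394]
 [ 0.0098 -0.0724  0.1383]]
side top 2866 x [-0.0591 -0.0562  0.0651  0.2004  0.2038] y [0.1058 0.1078 0.2417 0.4097 0.4141]
side cover 1372 x [-0.0919 -0.0907  0.0014  0.1034  0.1054] y [-0.07   -0.0691 -0.0137  0.059   0.0596]
tabpts 57
[[ 0.101  -0.0703  0.1323]
 [ 0.0933 -0.0701  0.1237]
 [ 0.0017 -0.0706  0.1413]
 [-0.0017 -0.0814  0.1442]
 [ 0.0009 -0.0714  0.1348]
 [ 0.0052 -0.0876  0.1412]
 [-0.0006 -0.0793  0.1355]
 [ 0.0048 -0.0936  0.1407]
 [ 0.0005 -0.0832  0.1335]
 [ 0.0059 -0.103   0.1414]
 [ 0.0021 -0.0918  0.1336]
 [ 0.0085 -0.1044  0.1375]
 [ 0.0038 -0.1059  0.1364]
 [ 0.0033 -0.101   0.1306]
 [ 0.0048 -0.1041  0.128 ]]
cap scene disc top [0.6205 0.0493 0.1485] side [0.5941 0.01   0.1485]
tab scene [ 0.6196 -0.0416  0.1405] side tip [ 0.6202 -0.0461  0.134 ]
```

>>> {"fn": "move_arm", "kwargs": {"increments": [{"xyz":[-31.8,-21.75,0],"roll":0,"grip":100},{"xyz":[-31.8,-21.75,0],"roll":0,"grip":100},{"xyz":[-31.8,-21.75,0],"roll":0,"grip":100},{"xyz":[-31.8,-21.75,0],"roll":0,"grip":100},{"xyz":[-31.8,-21.75,0],"roll":0,"grip":100}]}}

```text
time_s: 2.62
position: [0.3713, 0.3914, 0.2227]
tcp_rot: [[-0.897, 0.441, 0.001], [0.441, 0.897, 0.0], [-0.0, 0.0, -1.0]]
force: [1.0, -0.8, -0.4]
opening: 0.999
grasp_force: 0.0
```

>>> {"fn": "move_arm", "kwargs": {"increments": [{"xyz":[-31.8,-21.75,0],"roll":0,"grip":100},{"xyz":[-31.8,-21.75,0],"roll":0,"grip":100},{"xyz":[-31.8,-21.75,0],"roll":0,"grip":100},{"xyz":[-31.8,-21.75,0],"roll":0,"grip":100},{"xyz":[-31.8,-21.75,0],"roll":0,"grip":100}]}}

```text
time_s: 3.03
position: [0.4661, 0.2233, 0.2228]
tcp_rot: [[-0.897, 0.442, 0.001], [0.442, 0.897, 0.0], [-0.0, 0.0, -1.0]]
force: [0.9, 0.5, 0.1]
opening: 0.998
grasp_force: 0.0
```

>>> {"fn": "move_arm", "kwargs": {"increments": [{"xyz":[-31.8,-21.75,0],"roll":0,"grip":100},{"xyz":[-31.8,-21.75,0],"roll":0,"grip":100},{"xyz":[-31.8,-21.75,0],"roll":0,"grip":100},{"xyz":[-31.8,-21.75,0],"roll":0,"grip":100},{"xyz":[-31.8,-21.75,0],"roll":0,"grip":100}]}}

```text
time_s: 3.45
position: [0.5606, 0.0553, 0.2228]
tcp_rot: [[-0.897, 0.442, 0.0], [0.442, 0.897, 0.0], [-0.0, 0.0, -1.0]]
force: [0.2, 0.2, -0.5]
opening: 1.002
grasp_force: 0.0
```

>>> {"fn": "move_arm", "kwargs": {"increments": [{"xyz":[-31.8,-21.75,0],"roll":0,"grip":100},{"xyz":[-31.8,-21.75,0],"roll":0,"grip":100},{"xyz":[-31.8,-21.75,0],"roll":0,"grip":100},{"xyz":[0,0,0],"roll":0.125,"grip":100},{"xyz":[0,0,0],"roll":0.125,"grip":100}]}}

```text
time_s: 3.87
position: [0.6179, -0.0464, 0.2223]
tcp_rot: [[-0.753, 0.658, 0.001], [0.658, 0.753, -0.0], [-0.001, 0.0, -1.0]]
force: [-0.2, 0.6, -0.4]
opening: 1.002
grasp_force: 0.0
```

>>> {"fn": "move_arm", "kwargs": {"increments": [{"xyz":[0,0,0],"roll":0.125,"grip":100},{"xyz":[0,0,0],"roll":0.125,"grip":100},{"xyz":[0,0,0],"roll":0.125,"grip":100},{"xyz":[0,0,0],"roll":0.125,"grip":100},{"xyz":[0,0,0],"roll":0.125,"grip":100}]}}

```text
time_s: 4.28
position: [0.6166, -0.0436, 0.2226]
tcp_rot: [[-0.23, 0.973, 0.0], [0.973, 0.23, 0.0], [0.0, 0.0, -1.0]]
force: [0.1, -0.4, -0.1]
opening: 1.001
grasp_force: 0.0
```

>>> {"fn": "move_arm", "kwargs": {"increments": [{"xyz":[0,0,0],"roll":0.125,"grip":50},{"xyz":[0,0,0],"roll":0,"grip":50},{"xyz":[0,0,0],"roll":0,"grip":50}]}}

```text
time_s: 4.53
position: [0.6166, -0.0435, 0.2225]
tcp_rot: [[-0.116, 0.993, -0.0], [0.993, 0.116, -0.0], [-0.0, -0.0, -1.0]]
force: [0.0, -0.1, -0.9]
opening: 0.856
grasp_force: 0.0
```

```bash
python3 - <<'E'
from h import *
np.set_printoptions(precision=4,suppress=True)
rgb,d,K,M,P=snap("wrist"); cv2.imwrite("pics/w1.png",rgb[...,::-1]); np.save("/tmp/w1P.npy",P)
yaw=np.radians(6.5); R=np.array([[np.cos(yaw),np.sin(yaw)],[-np.sin(yaw),np.cos(yaw)]])
l=(P[...,:2]-[.606,.0446])@R.T
m=(d>0)&(P[...,2]>.12)&(P[...,2]<.15)&(l[...,1]<-.065)&(l[...,1]>-.12)&(abs(l[...,0])<.03)
q=l[m]; print(m.sum())
if m.sum(): print("tab x",np.percentile(q[:,0],[2,50,98]),"y",np.percentile(q[:,1],[2,98]),"z",np.percentile(P[m][:,2],[5,50,95])); v,u=np.where(m); print("px",u.min(),u.max(),v.min(),v.max())
for lb in ("cover_tab","cap"):
    for x in bot.spot_in(lb,"wrist")[:1]: print(lb,x["conf"],w(M,x["at"]))
E
```

```text
673
tab x [-0.0047  0.0008  0.0071] y [-0.0992 -0.0658] z [0.1373 0.1398 0.141 ]
px 271 286 186 229
cover_tab 0.9 [0.6125 0.0488 0.1618]
```

View pics/w1.png

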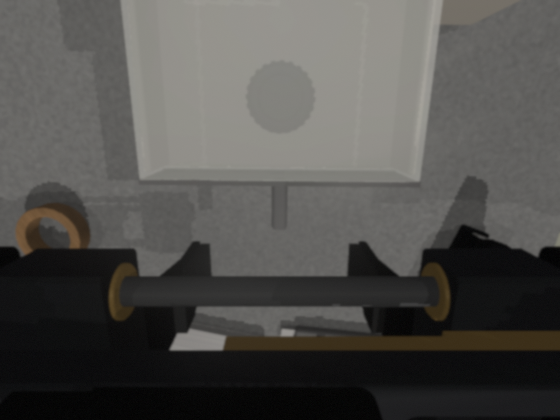

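>>> {"fn": "move_arm", "kwargs": {"increments": [{"xyz":[0,0,36],"roll":0,"grip":45},{"xyz":[0,0,36],"roll":0,"grip":45},{"xyz":[0,0,35],"roll":0,"grip":45},{"xyz":[0,0,0],"roll":0,"grip":45},{"xyz":[0,0,0],"roll":0,"grip":0}]}}

```text
time_s: 5.1
position: [0.6152, -0.0432, 0.114]
tcp_rot: [[-0.114, 0.994, -0.005], [0.994, 0.114, 0.001], [0.002, -0.005, -1.0]]
force: [0.6, -1.0, 1.1]
opening: 0.436
grasp_force: 0.0
```

>>> {"fn": "move_arm", "kwargs": {"increments": [{"xyz":[0,0,0],"roll":0,"grip":0},{"xyz":[0,0,0],"roll":0,"grip":0},{"xyz":[0,0,0],"roll":0,"grip":0},{"xyz":[0,0,0],"roll":0,"grip":0},{"xyz":[0,0,0],"roll":0,"grip":0}]}}

```text
time_s: 5.52
position: [0.6168, -0.0439, 0.1175]
tcp_rot: [[-0.113, 0.994, 0.001], [0.994, 0.113, -0.001], [-0.001, 0.001, -1.0]]
force: [-2.2, -0.9, 6.4]
opening: 0.132
grasp_force: 30.0
```

```bash
python3 -c "
import numpy as np
r=np.hypot(169,25.5);p0=np.arctan2(-25.5,169);t=np.linspace(0,2.1,21)
y=-r*np.cos(p0+t);z=r*np.sin(p0+t)
print([[round(float(a),1),0,round(float(-b),1)] for a,b in zip(np.diff(y),np.diff(z))],y[-1]-y[0],z[-1]-z[0])"
```

```text
[[-1.7, 0, -17.9], [0.1, 0, -17.9], [2.0, 0, -17.8], [3.9, 0, -17.5], [5.7, 0, -17.0], [7.4, 0, -16.3], [9.1, 0, -15.5], [10.7, 0, -14.4], [12.1, 0, -13.2], [13.4, 0, -11.9], [14.6, 0, -10.4], [15.6, 0, -8.8], [16.5, 0, -7.1], [17.1, 0, -5.4], [17.6, 0, -3.5], [17.9, 0, -1.7], [17.9, 0, 0.2], [17.8, 0, 2.1], [17.5, 0, 3.9], [17.0, 0, 5.8]] 232.3071528278296 184.25595863095603
```

>>> {"fn": "move_arm", "kwargs": {"increments": [{"xyz":[-1.7,0,-17.9],"roll":0,"grip":0},{"xyz":[0.1,0,-17.9],"roll":0,"grip":0},{"xyz":[2.0,0,-17.8],"roll":0,"grip":0},{"xyz":[3.9,0,-17.5],"roll":0,"grip":0},{"xyz":[5.7,0,-17.0],"roll":0,"grip":0}]}}

```text
time_s: 5.93
position: [0.6156, -0.034, 0.2046]
tcp_rot: [[-0.112, 0.994, 0.001], [0.994, 0.112, -0.001], [-0.001, 0.001, -1.0]]
force: [0.5, 0.3, -2.5]
opening: 0.133
grasp_force: 30.0
```

Tracking well with low force; continue the arc.

>>> {"fn": "move_arm", "kwargs": {"increments": [{"xyz":[7.4,0,-16.3],"roll":0,"grip":0},{"xyz":[9.1,0,-15.5],"roll":0,"grip":0},{"xyz":[10.7,0,-14.4],"roll":0,"grip":0},{"xyz":[12.1,0,-13.2],"roll":0,"grip":0},{"xyz":[13.4,0,-11.9],"roll":0,"grip":0}]}}

```text
time_s: 6.35
position: [0.61, 0.0184, 0.2762]
tcp_rot: [[-0.112, 0.994, 0.002], [0.994, 0.112, -0.002], [-0.002, 0.002, -1.0]]
force: [2.5, -0.0, -4.4]
opening: 0.132
grasp_force: 30.0
```

>>> {"fn": "move_arm", "kwargs": {"increments": [{"xyz":[14.6,0,-10.4],"roll":0,"grip":0},{"xyz":[15.6,0,-8.8],"roll":0,"grip":0},{"xyz":[16.5,0,-7.1],"roll":0,"grip":0},{"xyz":[17.1,0,-5.4],"roll":0,"grip":0},{"xyz":[17.6,0,-3.5],"roll":0,"grip":0}]}}

```text
time_s: 6.77
position: [0.6012, 0.1004, 0.3114]
tcp_rot: [[-0.113, 0.994, 0.003], [0.994, 0.113, -0.001], [-0.002, 0.003, -1.0]]
force: [3.5, -1.0, -4.7]
opening: 0.133
grasp_force: 30.0
```

>>> {"fn": "move_arm", "kwargs": {"increments": [{"xyz":[17.9,0,-1.7],"roll":0,"grip":0},{"xyz":[17.9,0,0.2],"roll":0,"grip":0},{"xyz":[17.8,0,2.1],"roll":0,"grip":0},{"xyz":[17.5,0,3.9],"roll":0,"grip":0},{"xyz":[17.0,0,5.8],"roll":0,"grip":0}]}}

```text
time_s: 7.18
position: [0.5919, 0.188, 0.3008]
tcp_rot: [[-0.113, 0.994, 0.005], [0.994, 0.113, -0.001], [-0.002, 0.005, -1.0]]
force: [5.0, -2.3, -3.8]
opening: 0.131
grasp_force: 30.0
```

```bash
python3 - <<'E'
from h import *
rgb,d,K,M,P=snap("side"); cv2.imwrite("pics/s2.png",cv2.resize(rgb[80:280,120:400,::-1],(784,560)))
print(bot.read_state()["force"])
E
```

```text
[5.41638681 0.46490219 0.14086097]
```

View pics/s2.png

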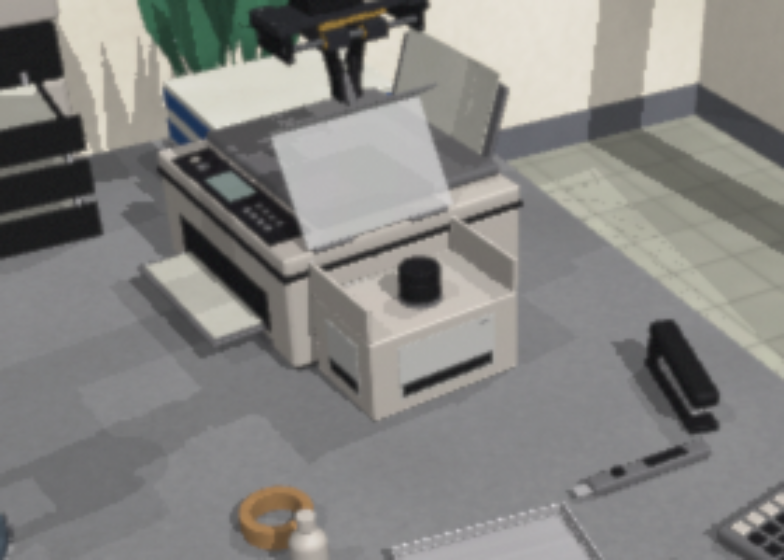

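>>> {"fn": "move_arm", "kwargs": {"increments": [{"xyz":[0,0,0],"roll":0,"grip":50},{"xyz":[0,0,0],"roll":0,"grip":50},{"xyz":[0,0,-15],"roll":0,"grip":50},{"xyz":[0,0,-30],"roll":0,"grip":50},{"xyz":[0,0,-30],"roll":0,"grip":50}]}}

```text
time_s: 7.65
position: [0.5888, 0.1872, 0.3746]
tcp_rot: [[-0.113, 0.994, -0.005], [0.994, 0.113, 0.0], [0.001, -0.005, -1.0]]
force: [0.4, -0.7, -0.0]
opening: 0.431
grasp_force: 0.0
```

>>> {"fn": "move_arm", "kwargs": {"increments": [{"xyz":[-34,0,0],"roll":0,"grip":80},{"xyz":[-34,0,0],"roll":0,"grip":80},{"xyz":[-34,0,0],"roll":0,"grip":80},{"xyz":[-34,0,10],"roll":0,"grip":80},{"xyz":[-34,0,20],"roll":0,"grip":80}]}}

```text
time_s: 8.07
position: [0.6106, 0.0169, 0.348]
tcp_rot: [[-0.113, 0.994, 0.006], [0.994, 0.113, -0.0], [-0.001, 0.006, -1.0]]
force: [-0.5, 0.5, 0.5]
opening: 0.763
grasp_force: 0.0
```

>>> {"fn": "move_arm", "kwargs": {"increments": [{"xyz":[-20,0,35],"roll":0,"grip":80},{"xyz":[-14,0,37],"roll":0,"grip":80},{"xyz":[0,0,30],"roll":0,"grip":80},{"xyz":[0,0,10],"roll":0,"grip":80},{"xyz":[0,0,0],"roll":0,"grip":80}]}}

```text
time_s: 8.48
position: [0.6109, -0.0151, 0.23]
tcp_rot: [[-0.112, 0.994, -0.008], [0.994, 0.112, 0.002], [0.003, -0.007, -1.0]]
force: [0.0, -0.6, 0.2]
opening: 0.797
grasp_force: 0.0
```

```bash
python3 - <<'E'
from h import *
np.set_printoptions(precision=4,suppress=True)
rgb,d,K,M,P=snap("wrist"); cv2.imwrite("pics/w3.png",rgb[...,::-1])
st=bot.read_state(); print(st["time_s"],st["position"],st["joint_positions"])
yaw=np.radians(6.5); R=np.array([[np.cos(yaw),np.sin(yaw)],[-np.sin(yaw),np.cos(yaw)]])
l=(P[...,:2]-[.606,.0446])@R.T
m=(d>0)&(P[...,2]>.141)&(P[...,2]<.158)&(np.hypot(l[...,0],l[...,1])<.04)
(c,r)=cv2.minEnclosingCircle((P[m][:,:2]*1e3).astype(np.float32)); q=P[m]
print(m.sum(),"top z",np.median(q[:,2]),"circle",c,r,"mean",q.mean(0),"bbox mid",(np.percentile(q,1,0)+np.percentile(q,99,0))/2)
v,u=np.where(m); print("px",u.min(),u.max(),v.min(),v.max())
for x in bot.spot_in("cap","wrist")[:1]: print("cap",x["conf"],w(M,x["at"]))
for x in bot.trace("cap","wrist")[:1]: v,u=np.where(x["mask"]); print("mask",u.min(),u.max(),v.min(),v.max())
rgb,d,K,M,P=snap("side"); cv2.imwrite("pics/s3.png",np.hstack([cv2.resize(rgb[80:280,120:400,::-1],(400,286)),cv2.resize(cv2.imread("pics/w3.png"),(400,286))]))
for x in bot.spot_in("cap","side")[:1]: print("cap side",x["conf"],w(M,x["at"]))
E
```

```text
8.5333 [ 0.6128 -0.0151  0.2325] [-11.8595  28.7294  83.1492   0.0309  68.2691 -18.337 ]
3296 top z 0.14670476156078063 circle (608.0128173828125, 43.452362060546875) 24.41752815246582 mean [0.6079 0.0441 0.1467] bbox mid [0.608  0.0437 0.1468]
px 251 316 106 172
cap 0.69 [0.6087 0.0465 0.1439]
mask 251 316 106 171
cap side 0.5 [0.604  0.0315 0.1383]
```

View pics/s3.png

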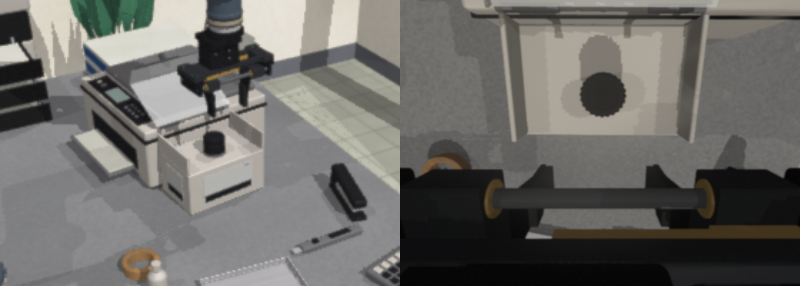

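>>> {"fn": "move_arm", "kwargs": {"increments": [{"xyz":[30,0.8,0],"roll":0,"grip":80},{"xyz":[29.3,0.8,0],"roll":0,"grip":80},{"xyz":[0,0,0],"roll":0.125,"grip":80},{"xyz":[0,0,0],"roll":0.125,"grip":80},{"xyz":[0,0,0],"roll":0.125,"grip":80}]}}

```text
time_s: 9.15
position: [0.6092, 0.0449, 0.235]
tcp_rot: [[0.263, 0.965, 0.004], [0.965, -0.263, -0.0], [0.001, 0.004, -1.0]]
force: [-0.1, 0.2, -0.2]
opening: 0.803
grasp_force: 0.0
```

>>> {"fn": "move_arm", "kwargs": {"increments": [{"xyz":[0,0,0],"roll":0.125,"grip":80},{"xyz":[0,0,0],"roll":0.125,"grip":80},{"xyz":[0,0,0],"roll":0.125,"grip":80},{"xyz":[0,0,0],"roll":0.125,"grip":80},{"xyz":[0,0,0],"roll":0.125,"grip":80}]}}

```text
time_s: 9.57
position: [0.6093, 0.0441, 0.235]
tcp_rot: [[0.779, 0.628, 0.004], [0.628, -0.779, -0.0], [0.003, 0.003, -1.0]]
force: [0.6, -0.4, -0.4]
opening: 0.799
grasp_force: 0.0
```

>>> {"fn": "move_arm", "kwargs": {"increments": [{"xyz":[0,0,0],"roll":0.125,"grip":80},{"xyz":[0,0,0],"roll":0.125,"grip":80},{"xyz":[0,0,0],"roll":0.125,"grip":80},{"xyz":[0,0,0],"roll":0.125,"grip":80},{"xyz":[0,0,0],"roll":0.125,"grip":80}]}}

```text
time_s: 9.98
position: [0.6093, 0.0441, 0.235]
tcp_rot: [[0.999, 0.053, 0.004], [0.053, -0.999, -0.0], [0.004, 0.001, -1.0]]
force: [0.2, -0.1, -0.9]
opening: 0.799
grasp_force: 0.0
```

>>> {"fn": "move_arm", "kwargs": {"increments": [{"xyz":[0,0,0],"roll":0.125,"grip":80},{"xyz":[0,0,0],"roll":0.125,"grip":80},{"xyz":[0,0,0],"roll":0.125,"grip":80},{"xyz":[0,0,0],"roll":0.125,"grip":80},{"xyz":[0,0,0],"roll":0.125,"grip":80}]}}

```text
time_s: 10.4
position: [0.6093, 0.0441, 0.235]
tcp_rot: [[0.841, -0.541, 0.004], [-0.541, -0.841, -0.0], [0.003, -0.002, -1.0]]
force: [0.2, -0.6, -0.5]
opening: 0.802
grasp_force: 0.0
```

>>> {"fn": "move_arm", "kwargs": {"increments": [{"xyz":[0,0,0],"roll":0.125,"grip":80},{"xyz":[0,0,0],"roll":0.125,"grip":80},{"xyz":[0,0,0],"roll":0.125,"grip":80},{"xyz":[0,0,0],"roll":0.125,"grip":80},{"xyz":[0,0,0],"roll":0.125,"grip":80}]}}

```text
time_s: 10.82
position: [0.6093, 0.0441, 0.235]
tcp_rot: [[0.366, -0.931, 0.004], [-0.931, -0.366, -0.0], [0.002, -0.003, -1.0]]
force: [0.3, 0.6, 0.6]
opening: 0.798
grasp_force: 0.0
```

>>> {"fn": "move_arm", "kwargs": {"increments": [{"xyz":[0,0,0],"roll":0.125,"grip":80},{"xyz":[0,0,0],"roll":0,"grip":80},{"xyz":[0,0,0],"roll":0,"grip":80}]}}

```text
time_s: 11.07
position: [0.6091, 0.044, 0.2344]
tcp_rot: [[0.256, -0.967, 0.003], [-0.967, -0.256, -0.0], [0.001, -0.003, -1.0]]
force: [-0.8, 0.1, -0.1]
opening: 0.8
grasp_force: 0.0
```

```bash
python3 - <<'E'
from h import *
st=bot.read_state(); print(st["time_s"],st["position"],np.round(st["joint_positions"],1),np.round(st["tcp_rot"],3).tolist())
E
```

```text
11.0667 [0.60906387 0.04397527 0.2344137 ] [ -6.3  28.3  83.6   0.   67.9 158.8] [[0.256, -0.967, 0.003], [-0.967, -0.256, -0.0], [0.001, -0.003, -1.0]]
```

>>> {"fn": "move_arm", "kwargs": {"increments": [{"xyz":[0,0,35],"roll":0,"grip":80},{"xyz":[0,0,35],"roll":0,"grip":80},{"xyz":[0,0,25],"roll":0,"grip":80},{"xyz":[0,0,5],"roll":0,"grip":80},{"xyz":[0,0,0],"roll":0,"grip":80}]}}

```text
time_s: 11.48
position: [0.6073, 0.0438, 0.1315]
tcp_rot: [[0.254, -0.967, -0.004], [-0.967, -0.254, 0.0], [-0.001, 0.003, -1.0]]
force: [0.2, -0.6, 1.1]
opening: 0.801
grasp_force: 0.0
```

>>> {"fn": "move_arm", "kwargs": {"increments": [{"xyz":[0,0,0],"roll":0,"grip":80},{"xyz":[0,0,0],"roll":0,"grip":80}]}}

```text
time_s: 11.65
position: [0.6102, 0.0435, 0.135]
tcp_rot: [[0.253, -0.968, 0.004], [-0.968, -0.253, -0.001], [0.002, -0.004, -1.0]]
force: [1.0, -0.4, 0.4]
opening: 0.798
grasp_force: 0.0
```

>>> {"fn": "move_arm", "kwargs": {"increments": [{"xyz":[0,0,5],"roll":0,"grip":80},{"xyz":[0,0,4],"roll":0,"grip":80},{"xyz":[0,0,0],"roll":0,"grip":80},{"xyz":[0,0,0],"roll":0,"grip":80}]}}

```text
time_s: 11.98
position: [0.6083, 0.0436, 0.124]
tcp_rot: [[0.252, -0.968, -0.0], [-0.968, -0.252, -0.0], [0.0, 0.0, -1.0]]
force: [-0.2, 0.5, 0.2]
opening: 0.801
grasp_force: 0.0
```

>>> {"fn": "move_arm", "kwargs": {"increments": [{"xyz":[0,0,0],"roll":0,"grip":80}]}}

```text
time_s: 12.07
position: [0.6084, 0.0436, 0.124]
tcp_rot: [[0.252, -0.968, 0.0], [-0.968, -0.252, -0.0], [0.0, -0.0, -1.0]]
force: [0.3, -0.4, -0.3]
opening: 0.802
grasp_force: 0.0
```

>>> {"fn": "move_arm", "kwargs": {"increments": [{"xyz":[0,0,0],"roll":0,"grip":80}]}}

```text
time_s: 12.15
position: [0.6085, 0.0436, 0.124]
tcp_rot: [[0.252, -0.968, 0.0], [-0.968, -0.252, -0.0], [0.0, -0.0, -1.0]]
force: [-0.9, -0.2, 0.0]
opening: 0.8
grasp_force: 0.0
```

>>> {"fn": "move_arm", "kwargs": {"increments": [{"xyz":[0,0,0],"roll":0,"grip":80}]}}

```text
time_s: 12.23
position: [0.6085, 0.0436, 0.124]
tcp_rot: [[0.252, -0.968, 0.0], [-0.968, -0.252, -0.0], [0.0, -0.0, -1.0]]
force: [0.5, -0.4, -0.2]
opening: 0.802
grasp_force: 0.0
```

>>> {"fn": "move_arm", "kwargs": {"increments": [{"xyz":[0,0,0],"roll":0,"grip":0},{"xyz":[0,0,0],"roll":0,"grip":0},{"xyz":[0,0,0],"roll":0,"grip":0},{"xyz":[0,0,0],"roll":0,"grip":0},{"xyz":[0,0,0],"roll":0,"grip":0}]}}

```text
time_s: 12.65
position: [0.6081, 0.0435, 0.1239]
tcp_rot: [[0.252, -0.968, -0.001], [-0.968, -0.252, -0.0], [-0.0, 0.001, -1.0]]
force: [-0.7, -1.2, 1.0]
opening: 0.556
grasp_force: 30.0
```

>>> {"fn": "move_arm", "kwargs": {"increments": [{"xyz":[0,0,-0.2],"roll":-0.125,"grip":0},{"xyz":[0,0,-0.25],"roll":-0.125,"grip":0},{"xyz":[0,0,-0.25],"roll":-0.125,"grip":0}]}}

```text
time_s: 12.9
position: [0.6081, 0.0436, 0.1244]
tcp_rot: [[0.594, -0.805, -0.0], [-0.805, -0.594, 0.0], [-0.0, 0.0, -1.0]]
force: [0.7, 0.4, -0.6]
opening: 0.558
grasp_force: 30.0
```

>>> {"fn": "move_arm", "kwargs": {"increments": [{"xyz":[0,0,-0.23],"roll":-0.125,"grip":0},{"xyz":[0,0,-0.23],"roll":-0.125,"grip":0},{"xyz":[0,0,-0.23],"roll":-0.125,"grip":0},{"xyz":[0,0,-0.23],"roll":-0.125,"grip":0},{"xyz":[0,0,-0.23],"roll":-0.125,"grip":0}]}}

```text
time_s: 13.32
position: [0.6083, 0.0436, 0.1256]
tcp_rot: [[0.952, -0.305, -0.0], [-0.305, -0.952, 0.0], [-0.0, 0.0, -1.0]]
force: [0.6, 0.8, -0.8]
opening: 0.554
grasp_force: 30.0
```

>>> {"fn": "move_arm", "kwargs": {"increments": [{"xyz":[0,0,-0.23],"roll":-0.125,"grip":0},{"xyz":[0,0,-0.23],"roll":-0.125,"grip":0},{"xyz":[0,0,-0.23],"roll":-0.125,"grip":0},{"xyz":[0,0,-0.23],"roll":-0.125,"grip":0},{"xyz":[0,0,-0.23],"roll":-0.125,"grip":0}]}}

```text
time_s: 13.73
position: [0.6083, 0.0436, 0.1267]
tcp_rot: [[0.951, 0.31, -0.0], [0.31, -0.951, 0.0], [-0.0, -0.0, -1.0]]
force: [0.5, 0.5, -0.2]
opening: 0.555
grasp_force: 30.0
```

>>> {"fn": "move_arm", "kwargs": {"increments": [{"xyz":[0,0,-0.23],"roll":-0.125,"grip":0},{"xyz":[0,0,-0.23],"roll":-0.125,"grip":0},{"xyz":[0,0,-0.23],"roll":-0.125,"grip":0},{"xyz":[0,0,-0.23],"roll":-0.125,"grip":0},{"xyz":[0,0,-0.23],"roll":-0.125,"grip":0}]}}

```text
time_s: 14.15
position: [0.6081, 0.0438, 0.1278]
tcp_rot: [[0.59, 0.807, -0.001], [0.807, -0.59, 0.0], [-0.0, -0.001, -1.0]]
force: [1.4, 0.8, -0.2]
opening: 0.553
grasp_force: 30.0
```

>>> {"fn": "move_arm", "kwargs": {"increments": [{"xyz":[0,0,-0.23],"roll":-0.125,"grip":0},{"xyz":[0,0,-0.23],"roll":-0.125,"grip":0},{"xyz":[0,0,-0.23],"roll":-0.125,"grip":0},{"xyz":[0,0,-0.23],"roll":-0.125,"grip":0},{"xyz":[0,0,-0.23],"roll":-0.125,"grip":0}]}}

```text
time_s: 14.57
position: [0.6079, 0.0439, 0.1289]
tcp_rot: [[0.006, 1.0, -0.001], [1.0, -0.006, 0.001], [0.001, -0.001, -1.0]]
force: [0.4, 0.1, -0.5]
opening: 0.553
grasp_force: 30.0
```

```bash
python3 - <<'E'
from h import *
st=bot.read_state(); print(st["time_s"],st["position"],np.round(st["joint_positions"],1),st["moment"])
E
```

```text
14.5667 [0.60785875 0.04385982 0.12888572] [-6.4 35.7 89.1  0.  55.3 -6.1] [0.04698407 0.1319382  0.00346931]
```

>>> {"fn": "move_arm", "kwargs": {"increments": [{"xyz":[0,0,-0.23],"roll":-0.125,"grip":0},{"xyz":[0,0,-0.23],"roll":-0.125,"grip":0},{"xyz":[0,0,-0.23],"roll":-0.125,"grip":0},{"xyz":[0,0,-0.23],"roll":-0.125,"grip":0},{"xyz":[0,0,-0.23],"roll":-0.125,"grip":0}]}}

```text
time_s: 14.98
position: [0.6077, 0.0439, 0.13]
tcp_rot: [[-0.58, 0.814, -0.001], [0.814, 0.58, 0.001], [0.001, -0.001, -1.0]]
force: [-1.7, 0.8, -0.9]
opening: 0.554
grasp_force: 30.0
```

>>> {"fn": "move_arm", "kwargs": {"increments": [{"xyz":[0,0,-0.23],"roll":-0.125,"grip":0},{"xyz":[0,0,-0.23],"roll":-0.125,"grip":0},{"xyz":[0,0,-0.23],"roll":-0.125,"grip":0},{"xyz":[0,0,-0.23],"roll":-0.125,"grip":0},{"xyz":[0,0,-0.23],"roll":-0.125,"grip":0}]}}

```text
time_s: 15.4
position: [0.6076, 0.0438, 0.1312]
tcp_rot: [[-0.947, 0.321, -0.002], [0.321, 0.947, 0.0], [0.002, -0.0, -1.0]]
force: [-2.0, 0.8, 0.9]
opening: 0.554
grasp_force: 30.0
```

>>> {"fn": "move_arm", "kwargs": {"increments": [{"xyz":[0,0,-0.23],"roll":-0.125,"grip":0},{"xyz":[0,0,-0.23],"roll":-0.125,"grip":0},{"xyz":[0,0,-0.23],"roll":-0.125,"grip":0},{"xyz":[0,0,-0.23],"roll":-0.125,"grip":0},{"xyz":[0,0,-0.23],"roll":-0.125,"grip":0}]}}

```text
time_s: 15.82
position: [0.6077, 0.0436, 0.1323]
tcp_rot: [[-0.956, -0.294, -0.002], [-0.294, 0.956, 0.0], [0.001, 0.001, -1.0]]
force: [-0.1, 0.4, -1.3]
opening: 0.556
grasp_force: 30.0
```

>>> {"fn": "move_arm", "kwargs": {"increments": [{"xyz":[0,0,-0.23],"roll":-0.125,"grip":0},{"xyz":[0,0,-0.23],"roll":-0.125,"grip":0},{"xyz":[0,0,-0.23],"roll":-0.125,"grip":0},{"xyz":[0,0,-0.23],"roll":-0.125,"grip":0},{"xyz":[0,0,-0.23],"roll":-0.125,"grip":0}]}}

```text
time_s: 16.23
position: [0.6078, 0.0436, 0.1335]
tcp_rot: [[-0.603, -0.798, -0.001], [-0.798, 0.603, 0.0], [0.001, 0.001, -1.0]]
force: [-1.8, 0.6, -1.1]
opening: 0.55
grasp_force: 30.0
```

>>> {"fn": "move_arm", "kwargs": {"increments": [{"xyz":[0,0,0],"roll":0,"grip":0},{"xyz":[0,0,0],"roll":0,"grip":0},{"xyz":[0,0,0],"roll":0,"grip":80},{"xyz":[0,0,0],"roll":0,"grip":80},{"xyz":[0,0,0],"roll":0,"grip":80}]}}

```text
time_s: 16.65
position: [0.6088, 0.0435, 0.1339]
tcp_rot: [[-0.609, -0.793, 0.001], [-0.793, 0.609, -0.0], [-0.001, -0.001, -1.0]]
force: [-0.1, 0.6, 0.3]
opening: 0.7
grasp_force: 0.0
```

```bash
python3 - <<'E'
from h import *
st=bot.read_state(); print(st["time_s"],st["position"],np.round(st["joint_positions"],1),st["moment"],st["opening"])
rgb,d,K,M,P=snap("side")
print([(round(x["conf"],2),w(M,x["at"]).round(4)) for x in bot.spot_in("cap","side")[:1]])
rgb,d,K,M,P=snap("scene")
m=(d>0)&(np.hypot(P[...,0]-.608,P[...,1]-.0437)<.018)&(P[...,2]<.2)
print("scene z",m.sum(),np.percentile(P[m][:,2],[5,50,95]))
E
```

```text
16.65 [0.60881034 0.04353331 0.13394097] [  -6.4   35.3   88.9    0.    55.7 -148.9] [0.06223691 0.08293477 0.00641063] 0.7002195633991144
[]
scene z 61 [0.1048945  0.15460203 0.15847256]
```

>>> {"fn": "move_arm", "kwargs": {"increments": [{"xyz":[0,0,0],"roll":0.125,"grip":80},{"xyz":[0,0,0],"roll":0.125,"grip":80},{"xyz":[0,0,0],"roll":0.125,"grip":80},{"xyz":[0,0,0],"roll":0.125,"grip":80},{"xyz":[0,0,0],"roll":0.125,"grip":80}]}}

```text
time_s: 17.22
position: [0.6085, 0.0436, 0.1339]
tcp_rot: [[-0.96, -0.282, 0.001], [-0.282, 0.96, -0.0], [-0.0, -0.0, -1.0]]
force: [0.1, 0.2, 0.6]
opening: 0.797
grasp_force: 0.0
```

>>> {"fn": "move_arm", "kwargs": {"increments": [{"xyz":[0,0,0],"roll":0.125,"grip":80},{"xyz":[0,0,0],"roll":0.125,"grip":80},{"xyz":[0,0,0],"roll":0.125,"grip":80},{"xyz":[0,0,0],"roll":0.125,"grip":80},{"xyz":[0,0,0],"roll":0.125,"grip":80}]}}

```text
time_s: 17.63
position: [0.6085, 0.0436, 0.1339]
tcp_rot: [[-0.943, 0.333, 0.0], [0.333, 0.943, -0.0], [-0.0, 0.0, -1.0]]
force: [0.3, 0.4, 0.8]
opening: 0.798
grasp_force: 0.0
```

>>> {"fn": "move_arm", "kwargs": {"increments": [{"xyz":[0,0,0],"roll":0.125,"grip":80},{"xyz":[0,0,0],"roll":0.125,"grip":80},{"xyz":[0,0,0],"roll":0.125,"grip":80},{"xyz":[0,0,0],"roll":0.125,"grip":80},{"xyz":[0,0,0],"roll":0.125,"grip":80}]}}

```text
time_s: 18.05
position: [0.6085, 0.0436, 0.1339]
tcp_rot: [[-0.57, 0.822, 0.0], [0.822, 0.57, -0.0], [-0.0, 0.0, -1.0]]
force: [-0.7, 0.9, -0.1]
opening: 0.798
grasp_force: 0.0
```

>>> {"fn": "move_arm", "kwargs": {"increments": [{"xyz":[0,0,0],"roll":0.125,"grip":80},{"xyz":[0,0,0],"roll":0.125,"grip":80},{"xyz":[0,0,0],"roll":0.125,"grip":80},{"xyz":[0,0,0],"roll":0.125,"grip":80},{"xyz":[0,0,0],"roll":0.125,"grip":80}]}}

```text
time_s: 18.47
position: [0.6085, 0.0436, 0.1338]
tcp_rot: [[0.019, 1.0, 0.0], [1.0, -0.019, -0.0], [-0.0, 0.0, -1.0]]
force: [0.3, -0.3, 0.1]
opening: 0.801
grasp_force: 0.0
```

>>> {"fn": "move_arm", "kwargs": {"increments": [{"xyz":[0,0,0],"roll":0.125,"grip":80},{"xyz":[0,0,0],"roll":0.125,"grip":80},{"xyz":[0,0,0],"roll":0.125,"grip":80},{"xyz":[0,0,0],"roll":0.125,"grip":80},{"xyz":[0,0,0],"roll":0,"grip":80}]}}

```text
time_s: 18.88
position: [0.6086, 0.0436, 0.1339]
tcp_rot: [[0.492, 0.871, 0.001], [0.871, -0.492, -0.0], [0.0, 0.0, -1.0]]
force: [-0.9, 0.4, 0.1]
opening: 0.801
grasp_force: 0.0
```

>>> {"fn": "move_arm", "kwargs": {"increments": [{"xyz":[0,0,0],"roll":0,"grip":0},{"xyz":[0,0,0],"roll":0,"grip":0},{"xyz":[0,0,0],"roll":0,"grip":0},{"xyz":[0,0,0],"roll":0,"grip":0},{"xyz":[0,0,0],"roll":0,"grip":0}]}}

```text
time_s: 19.3
position: [0.6081, 0.0437, 0.1338]
tcp_rot: [[0.489, 0.872, -0.001], [0.872, -0.489, 0.0], [-0.0, -0.001, -1.0]]
force: [-0.4, 0.3, -0.4]
opening: 0.554
grasp_force: 30.0
```

>>> {"fn": "move_arm", "kwargs": {"increments": [{"xyz":[0,0,-0.23],"roll":-0.125,"grip":0},{"xyz":[0,0,-0.23],"roll":-0.125,"grip":0},{"xyz":[0,0,-0.23],"roll":-0.125,"grip":0},{"xyz":[0,0,-0.23],"roll":-0.125,"grip":0},{"xyz":[0,0,-0.23],"roll":-0.125,"grip":0}]}}

```text
time_s: 19.72
position: [0.608, 0.0438, 0.1349]
tcp_rot: [[-0.119, 0.993, -0.001], [0.993, 0.119, 0.0], [0.0, -0.001, -1.0]]
force: [-0.6, -0.2, 1.5]
opening: 0.555
grasp_force: 30.0
```

>>> {"fn": "move_arm", "kwargs": {"increments": [{"xyz":[0,0,-0.23],"roll":-0.125,"grip":0},{"xyz":[0,0,-0.23],"roll":-0.125,"grip":0},{"xyz":[0,0,-0.23],"roll":-0.125,"grip":0},{"xyz":[0,0,-0.23],"roll":-0.125,"grip":0},{"xyz":[0,0,-0.23],"roll":-0.125,"grip":0}]}}

```text
time_s: 20.13
position: [0.6079, 0.0438, 0.1361]
tcp_rot: [[-0.678, 0.735, -0.001], [0.735, 0.678, 0.0], [0.001, -0.0, -1.0]]
force: [-0.4, 1.1, 1.6]
opening: 0.552
grasp_force: 30.0
```

>>> {"fn": "move_arm", "kwargs": {"increments": [{"xyz":[0,0,-0.23],"roll":-0.125,"grip":0},{"xyz":[0,0,-0.23],"roll":-0.125,"grip":0},{"xyz":[0,0,-0.23],"roll":-0.125,"grip":0},{"xyz":[0,0,-0.23],"roll":-0.125,"grip":0},{"xyz":[0,0,-0.23],"roll":-0.125,"grip":0}]}}

```text
time_s: 20.55
position: [0.6079, 0.0437, 0.1372]
tcp_rot: [[-0.98, 0.2, -0.001], [0.2, 0.98, 0.0], [0.001, -0.0, -1.0]]
force: [-0.8, 0.3, 0.4]
opening: 0.555
grasp_force: 30.0
```

>>> {"fn": "move_arm", "kwargs": {"increments": [{"xyz":[0,0,-0.23],"roll":-0.125,"grip":0},{"xyz":[0,0,-0.23],"roll":-0.125,"grip":0},{"xyz":[0,0,-0.23],"roll":-0.125,"grip":0},{"xyz":[0,0,-0.23],"roll":-0.125,"grip":0},{"xyz":[0,0,-0.23],"roll":-0.125,"grip":0}]}}

```text
time_s: 20.97
position: [0.608, 0.0436, 0.1384]
tcp_rot: [[-0.911, -0.411, -0.001], [-0.411, 0.911, -0.0], [0.001, 0.0, -1.0]]
force: [-1.0, 0.2, 1.0]
opening: 0.557
grasp_force: 30.0
```

>>> {"fn": "move_arm", "kwargs": {"increments": [{"xyz":[0,0,-0.3],"roll":-0.125,"grip":0},{"xyz":[0,0,-0.5],"roll":-0.125,"grip":0},{"xyz":[0,0,-1],"roll":-0.125,"grip":0},{"xyz":[0,0,-2],"roll":-0.1,"grip":0},{"xyz":[0,0,-3],"roll":0,"grip":0}]}}

```text
time_s: 21.38
position: [0.608, 0.0436, 0.1449]
tcp_rot: [[-0.626, -0.78, -0.001], [-0.78, 0.626, 0.0], [0.0, 0.001, -1.0]]
force: [-0.3, 0.3, -0.8]
opening: 0.555
grasp_force: 30.0
```

>>> {"fn": "move_arm", "kwargs": {"increments": [{"xyz":[0,0,-6],"roll":0,"grip":0},{"xyz":[0,0,-10],"roll":0,"grip":0},{"xyz":[0,0,-12],"roll":0,"grip":0},{"xyz":[0,0,-12],"roll":0,"grip":0},{"xyz":[0,0,-8],"roll":0,"grip":0}]}}

```text
time_s: 21.8
position: [0.6092, 0.0435, 0.1952]
tcp_rot: [[-0.629, -0.778, 0.003], [-0.778, 0.629, -0.0], [-0.001, -0.002, -1.0]]
force: [-0.4, 0.2, -0.7]
opening: 0.552
grasp_force: 30.0
```

```bash
python3 - <<'E'
from h import *
np.set_printoptions(precision=4,suppress=True)
from scipy.optimize import minimize
st=bot.read_state(); print(st["time_s"],st["position"],np.round(st["joint_positions"],1),st["grasp_force"],st["force"])
out=[]
for c in ["side","scene"]:
    rgb,d,K,M,P=snap(c)
    if c=="side": im=cv2.resize(rgb[80:280,120:400,::-1],(400,286))
    if c=="side": print([(round(x["conf"],2),w(M,x["at"])) for x in bot.spot_in("cap",c)[:1]])
    for x in bot.trace("tray",c)[:1]:
        mk=cv2.morphologyEx(x["mask"].astype(np.uint8),cv2.MORPH_OPEN,np.ones((3,3),np.uint8))
        v,u=np.where(mk>0)
        # outline: backproject to rim plane z=.015, rays
        r=(np.linalg.solve(K,np.c_[u,v,np.ones(len(u))].T)).T@M[:3,:3].T; o=M[:3,3]
        B=o+r*((.013-o[2])/r[:,2])[:,None]
        print(c,x["conf"],cv2.minAreaRect((B[:,:2]*1e3).astype(np.float32)))
        q=P[mk>0]; q=q[(abs(q[:,2]-.008)<.02)&(abs(q[:,0]-.52)<.2)&(abs(q[:,1]+.32)<.2)]
        print(" depth", cv2.minAreaRect((q[:,:2]*1e3).astype(np.float32)), "z", np.percentile(q[:,2],[10,50,90]))
cv2.imwrite("pics/s4.png",im)
E
```

```text
21.8 [0.6092 0.0435 0.1952] [  -6.4   30.8   85.9   -0.    63.1 -147.4] 29.999985387548804 [-0.3692  0.1793 -0.729 ]
[(0.7, array([0.602 , 0.0279, 0.2109]))]
side 0.67 ((516.9990234375, -325.4189453125), (168.30825805664062, 196.5584259033203), 83.31629180908203)
 depth ((524.0778198242188, -313.9222106933594), (176.06063842773438, 201.41842651367188), 83.07501220703125) z [0.0007 0.0037 0.0117]
scene 0.55 ((520.0853881835938, -320.27667236328125), (159.69764709472656, 195.39776611328125), 83.22702026367188)
 depth ((514.505859375, -325.30377197265625), (166.59857177734375, 201.08572387695312), 82.12716674804688) z [-0.0019  0.0026  0.0094]
```

View pics/s4.png

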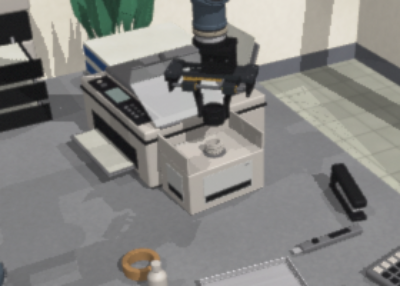

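>>> {"fn": "move_arm", "kwargs": {"increments": [{"xyz":[10,-4.7,0],"roll":0,"grip":0},{"xyz":[20,-9.4,0],"roll":0,"grip":0},{"xyz":[30,-14.1,0],"roll":0,"grip":0},{"xyz":[30,-14.1,0],"roll":0,"grip":0},{"xyz":[30,-14.1,0],"roll":0,"grip":0}]}}

```text
time_s: 22.47
position: [0.5757, -0.0867, 0.1923]
tcp_rot: [[-0.627, -0.779, -0.002], [-0.779, 0.627, 0.0], [0.001, 0.001, -1.0]]
force: [0.5, -1.1, -0.6]
opening: 0.555
grasp_force: 30.0
```

>>> {"fn": "move_arm", "kwargs": {"increments": [{"xyz":[30,-14.1,0],"roll":0,"grip":0},{"xyz":[30,-14.1,0],"roll":0,"grip":0},{"xyz":[30,-14.1,0],"roll":0,"grip":0},{"xyz":[30,-14.1,0],"roll":0,"grip":0},{"xyz":[30,-14.1,0],"roll":0,"grip":0}]}}

```text
time_s: 22.88
position: [0.5505, -0.207, 0.1926]
tcp_rot: [[-0.683, -0.73, -0.033], [-0.727, 0.683, -0.07], [0.074, -0.023, -0.997]]
force: [0.3, 0.5, -0.6]
opening: 0.552
grasp_force: 30.0
```

>>> {"fn": "move_arm", "kwargs": {"increments": [{"xyz":[30,-14.1,0],"roll":0,"grip":0},{"xyz":[25,-11.8,0],"roll":0,"grip":0},{"xyz":[15,-7,0],"roll":0,"grip":0},{"xyz":[0,0,0],"roll":0.125,"grip":0},{"xyz":[0,0,0],"roll":0.125,"grip":0}]}}

```text
time_s: 23.3
position: [0.5372, -0.2568, 0.1957]
tcp_rot: [[-0.865, -0.499, -0.051], [-0.491, 0.864, -0.108], [0.098, -0.068, -0.993]]
force: [-0.6, 0.8, -0.9]
opening: 0.556
grasp_force: 30.0
```

>>> {"fn": "move_arm", "kwargs": {"increments": [{"xyz":[0,0,0],"roll":0.125,"grip":0},{"xyz":[0,0,0],"roll":0.125,"grip":0},{"xyz":[0,0,0],"roll":0.125,"grip":0},{"xyz":[0,0,0],"roll":0.125,"grip":0},{"xyz":[0,0,0],"roll":0.125,"grip":0}]}}

```text
time_s: 23.72
position: [0.5374, -0.2558, 0.1957]
tcp_rot: [[-0.994, 0.101, -0.051], [0.106, 0.989, -0.108], [0.04, -0.112, -0.993]]
force: [-0.5, 0.1, -0.8]
opening: 0.548
grasp_force: 30.0
```

>>> {"fn": "move_arm", "kwargs": {"increments": [{"xyz":[0,0,0],"roll":0.125,"grip":0},{"xyz":[0,0,20],"roll":0,"grip":0},{"xyz":[0,0,30],"roll":0,"grip":0},{"xyz":[0,0,20],"roll":0,"grip":0},{"xyz":[0,0,0],"roll":0,"grip":0}]}}

```text
time_s: 24.13
position: [0.531, -0.2619, 0.1222]
tcp_rot: [[-0.974, 0.218, -0.058], [0.223, 0.969, -0.103], [0.034, -0.113, -0.993]]
force: [-1.4, -0.3, -0.2]
opening: 0.559
grasp_force: 30.0
```

```bash
python3 - <<'E'
from h import *
np.set_printoptions(precision=4,suppress=True)
st=bot.read_state(); print(st["time_s"],st["position"],np.round(st["joint_positions"],1),st["grasp_force"],st["force"])
rgb,d,K,M,P=snap("side"); cv2.imwrite("pics/s5.png",cv2.resize(rgb[170:370,200:400,::-1],(560,560)))
print([(round(x["conf"],2),w(M,x["at"])) for x in bot.spot_in("cap","side")[:1]])
E
```

```text
24.1333 [ 0.531  -0.2619  0.1222] [ -33.5   35.5   91.6   -8.5   52.7 -105.6] 29.999978011474013 [-1.3563 -0.3144 -0.2275]
[(0.71, array([ 0.5104, -0.2761,  0.1295]))]
```

View pics/s5.png

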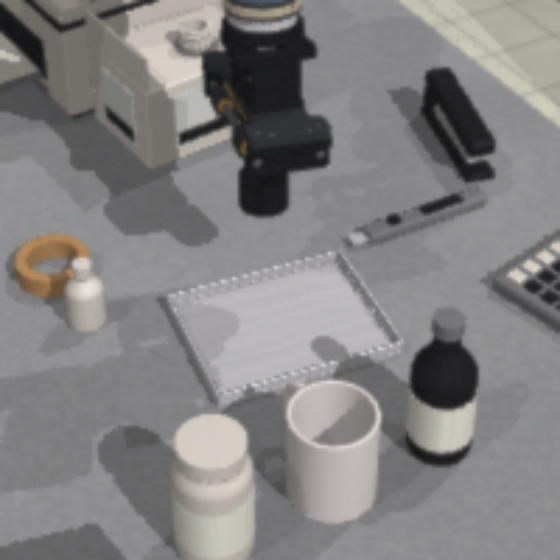

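>>> {"fn": "move_arm", "kwargs": {"increments": [{"xyz":[0,0,-30],"roll":0.125,"grip":0},{"xyz":[0,0,0],"roll":0.125,"grip":0},{"xyz":[0,0,0],"roll":0.125,"grip":0},{"xyz":[0,0,0],"roll":0.125,"grip":0},{"xyz":[0,0,0],"roll":0.125,"grip":0}]}}

```text
time_s: 24.65
position: [0.5371, -0.2608, 0.1588]
tcp_rot: [[-0.658, 0.751, -0.047], [0.751, 0.651, -0.111], [-0.053, -0.108, -0.993]]
force: [-0.5, -0.4, -1.3]
opening: 0.555
grasp_force: 30.0
```

>>> {"fn": "move_arm", "kwargs": {"increments": [{"xyz":[0,0,0],"roll":0.125,"grip":0},{"xyz":[0,0,0],"roll":0.125,"grip":0},{"xyz":[0,0,0],"roll":0.125,"grip":0},{"xyz":[0,0,0],"roll":0.125,"grip":0},{"xyz":[0,0,0],"roll":0.125,"grip":0}]}}

```text
time_s: 25.07
position: [0.537, -0.2608, 0.1586]
tcp_rot: [[-0.095, 0.994, -0.047], [0.99, 0.089, -0.111], [-0.106, -0.057, -0.993]]
force: [0.7, 0.4, -1.1]
opening: 0.554
grasp_force: 30.0
```

>>> {"fn": "move_arm", "kwargs": {"increments": [{"xyz":[0,0,0],"roll":0.125,"grip":0},{"xyz":[0,0,0],"roll":0.125,"grip":0},{"xyz":[0,0,0],"roll":0.125,"grip":0},{"xyz":[0,0,0],"roll":0.125,"grip":0},{"xyz":[0,0,0],"roll":0.125,"grip":0}]}}

```text
time_s: 25.48
position: [0.537, -0.2608, 0.1586]
tcp_rot: [[0.505, 0.862, -0.047], [0.855, -0.507, -0.111], [-0.119, 0.016, -0.993]]
force: [-0.3, 0.3, -0.2]
opening: 0.561
grasp_force: 30.0
```

```bash
python3 - <<'E'
from h import *
st=bot.read_state(); print(st["time_s"],st["position"],np.round(st["joint_positions"],1))
E
```

```text
25.4833 [ 0.53696776 -0.260796    0.15861549] [-33.1  32.7  90.   -8.2  56.4   1.9]
```

>>> {"fn": "move_arm", "kwargs": {"increments": [{"xyz":[0,0,0],"roll":0.125,"grip":0},{"xyz":[0,0,0],"roll":0.125,"grip":0},{"xyz":[0,0,0],"roll":0.125,"grip":0},{"xyz":[0,0,0],"roll":0.125,"grip":0},{"xyz":[0,0,0],"roll":0.125,"grip":0}]}}

```text
time_s: 25.9
position: [0.537, -0.2608, 0.1586]
tcp_rot: [[0.914, 0.403, -0.047], [0.396, -0.911, -0.111], [-0.087, 0.082, -0.993]]
force: [0.6, -0.5, -1.0]
opening: 0.555
grasp_force: 30.0
```

>>> {"fn": "move_arm", "kwargs": {"increments": [{"xyz":[0,0,0],"roll":0.125,"grip":0},{"xyz":[0,0,0],"roll":0.125,"grip":0},{"xyz":[0,0,0],"roll":0.125,"grip":0},{"xyz":[0,0,0],"roll":0.125,"grip":0},{"xyz":[0,0,0],"roll":0.125,"grip":0}]}}

```text
time_s: 26.32
position: [0.537, -0.2608, 0.1586]
tcp_rot: [[0.977, -0.208, -0.047], [-0.212, -0.971, -0.111], [-0.023, 0.118, -0.993]]
force: [-0.3, -0.1, -1.0]
opening: 0.552
grasp_force: 30.0
```

>>> {"fn": "move_arm", "kwargs": {"increments": [{"xyz":[0,0,0],"roll":0.125,"grip":0},{"xyz":[0,0,0],"roll":0.125,"grip":0},{"xyz":[0,0,0],"roll":0.125,"grip":0},{"xyz":[0,0,0],"roll":0.125,"grip":0},{"xyz":[0,0,0],"roll":0.125,"grip":0}]}}

```text
time_s: 26.73
position: [0.537, -0.2608, 0.1586]
tcp_rot: [[0.671, -0.74, -0.047], [-0.74, -0.664, -0.111], [0.051, 0.109, -0.993]]
force: [-0.9, -0.2, -0.5]
opening: 0.555
grasp_force: 30.0
```

>>> {"fn": "move_arm", "kwargs": {"increments": [{"xyz":[0,0,0],"roll":0.125,"grip":0},{"xyz":[0,0,0],"roll":0.125,"grip":0},{"xyz":[0,0,0],"roll":0.125,"grip":0},{"xyz":[0,0,0],"roll":0.125,"grip":0},{"xyz":[0,0,0],"roll":0.125,"grip":0}]}}

```text
time_s: 27.15
position: [0.537, -0.2608, 0.1586]
tcp_rot: [[0.111, -0.993, -0.047], [-0.988, -0.105, -0.111], [0.105, 0.059, -0.993]]
force: [-0.8, -0.3, -0.0]
opening: 0.551
grasp_force: 30.0
```

>>> {"fn": "move_arm", "kwargs": {"increments": [{"xyz":[0,0,0],"roll":0.125,"grip":0},{"xyz":[0,0,0],"roll":0.125,"grip":0},{"xyz":[0,0,0],"roll":0.1,"grip":0},{"xyz":[0,0,0],"roll":0.1,"grip":0}]}}

```text
time_s: 27.48
position: [0.5273, -0.2766, 0.1614]
tcp_rot: [[-0.29, -0.957, -0.024], [-0.954, 0.291, -0.074], [0.077, 0.002, -0.997]]
force: [-0.4, -0.4, -1.2]
opening: 0.553
grasp_force: 30.0
```

```bash
python3 - <<'E'
from h import *
st=bot.read_state(); print(st["time_s"],st["position"],np.round(st["joint_positions"],1))
E
```

```text
27.4833 [ 0.52729495 -0.2766046   0.1614183 ] [-36.2  32.1  90.4  -5.1  56.3 163.4]
```

>>> {"fn": "move_arm", "kwargs": {"increments": [{"xyz":[0,0,0],"roll":0.1,"grip":0},{"xyz":[0,0,0],"roll":0.1,"grip":0},{"xyz":[0,0,0],"roll":0,"grip":0}]}}

```text
time_s: 27.73
position: [0.5022, -0.3094, 0.1634]
tcp_rot: [[-0.432, -0.902, 0.019], [-0.902, 0.431, -0.025], [0.015, -0.028, -1.0]]
force: [-0.2, 0.1, -0.8]
opening: 0.554
grasp_force: 30.0
```

>>> {"fn": "move_arm", "kwargs": {"increments": [{"xyz":[0,0,0],"roll":-0.1,"grip":0},{"xyz":[0,0,0],"roll":-0.1,"grip":0},{"xyz":[0,0,0],"roll":-0.1,"grip":0},{"xyz":[9,-18.5,0],"roll":0,"grip":0},{"xyz":[0,0,0],"roll":0,"grip":0}]}}

```text
time_s: 28.15
position: [0.524, -0.3196, 0.164]
tcp_rot: [[-0.14, -0.99, 0.022], [-0.99, 0.139, -0.028], [0.024, -0.026, -0.999]]
force: [0.4, 0.3, -0.2]
opening: 0.556
grasp_force: 30.0
```

>>> {"fn": "move_arm", "kwargs": {"increments": [{"xyz":[0,0,20],"roll":0,"grip":0},{"xyz":[0,0,30],"roll":0,"grip":0},{"xyz":[0,0,25],"roll":0,"grip":0},{"xyz":[0,0,0],"roll":0,"grip":0},{"xyz":[0,0,0],"roll":0,"grip":0}]}}

```text
time_s: 28.57
position: [0.5209, -0.3179, 0.0863]
tcp_rot: [[-0.14, -0.99, 0.014], [-0.99, 0.14, -0.02], [0.018, -0.017, -1.0]]
force: [-0.1, -0.3, -0.4]
opening: 0.556
grasp_force: 30.0
```

```bash
python3 - <<'E'
from h import *
np.set_printoptions(precision=4,suppress=True)
st=bot.read_state(); print(st["time_s"],st["position"],np.round(st["joint_positions"],1),st["grasp_force"],st["force"])
a,b=None,None
for c in ("side","scene"):
    rgb,d,K,M,P=snap(c); im=cv2.resize(rgb[170:370,200:400,::-1] if c=="side" else rgb[120:270,150:300,::-1],(390,390)); a=im if a is None else np.hstack([a,im])
    print(c,[(round(x["conf"],2),w(M,x["at"])) for x in bot.spot_in("cap",c)[:1]])
cv2.imwrite("pics/s6.png",a)
E
```

```text
28.5667 [ 0.5209 -0.3179  0.0863] [-41.7  38.8  91.6  -0.4  48.3 146.6] 29.999878713861108 [-0.1138 -0.3217 -0.3757]
side [(0.72, array([0.5354, 0.1824, 0.1941]))]
scene []
```

View pics/s6.png

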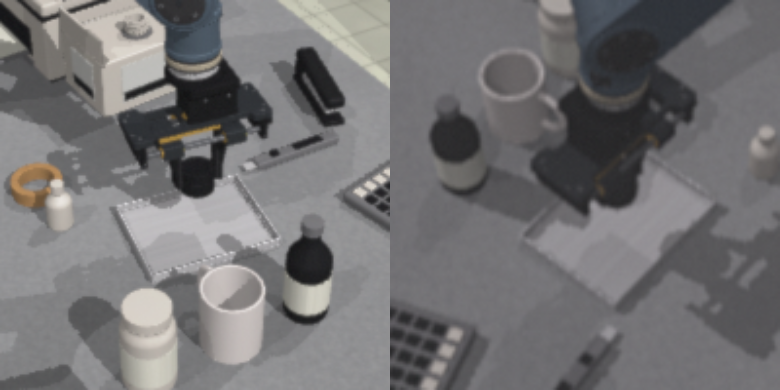

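>>> {"fn": "move_arm", "kwargs": {"increments": [{"xyz":[0,0,20],"roll":0,"grip":0},{"xyz":[0,0,20],"roll":0,"grip":0},{"xyz":[0,0,12],"roll":0,"grip":0},{"xyz":[0,0,0],"roll":0,"grip":0},{"xyz":[0,0,0],"roll":0,"grip":0}]}}

```text
time_s: 29.18
position: [0.5222, -0.3201, 0.0349]
tcp_rot: [[-0.141, -0.99, 0.016], [-0.99, 0.141, -0.022], [0.019, -0.019, -1.0]]
force: [0.1, -0.9, 0.1]
opening: 0.553
grasp_force: 30.0
```

>>> {"fn": "move_arm", "kwargs": {"increments": [{"xyz":[0,0,5],"roll":0,"grip":0},{"xyz":[0,0,4],"roll":0,"grip":0},{"xyz":[0,0,3],"roll":0,"grip":0},{"xyz":[0,0,0],"roll":0,"grip":0},{"xyz":[0,0,0],"roll":0,"grip":0}]}}

```text
time_s: 29.6
position: [0.5223, -0.3203, 0.0226]
tcp_rot: [[-0.141, -0.99, 0.016], [-0.99, 0.141, -0.022], [0.019, -0.019, -1.0]]
force: [0.9, 0.9, -0.6]
opening: 0.557
grasp_force: 30.0
```

>>> {"fn": "move_arm", "kwargs": {"increments": [{"xyz":[0,0,2],"roll":0,"grip":0},{"xyz":[0,0,2],"roll":0,"grip":0},{"xyz":[0,0,1.5],"roll":0,"grip":0},{"xyz":[0,0,0],"roll":0,"grip":0}]}}

```text
time_s: 29.93
position: [0.5222, -0.3202, 0.0167]
tcp_rot: [[-0.141, -0.99, 0.015], [-0.99, 0.141, -0.021], [0.019, -0.018, -1.0]]
force: [0.2, 0.3, -0.6]
opening: 0.551
grasp_force: 30.0
```

>>> {"fn": "move_arm", "kwargs": {"increments": [{"xyz":[0,0,0.8],"roll":0,"grip":0},{"xyz":[0,0,0],"roll":0,"grip":0}]}}

```text
time_s: 30.1
position: [0.5224, -0.3204, 0.0163]
tcp_rot: [[-0.141, -0.99, 0.016], [-0.99, 0.141, -0.022], [0.019, -0.019, -1.0]]
force: [-0.5, 0.3, 0.4]
opening: 0.557
grasp_force: 30.0
```

>>> {"fn": "move_arm", "kwargs": {"increments": [{"xyz":[0,0,0.8],"roll":0,"grip":0},{"xyz":[0,0,0],"roll":0,"grip":0}]}}

```text
time_s: 30.27
position: [0.5225, -0.3206, 0.0161]
tcp_rot: [[-0.141, -0.99, 0.016], [-0.99, 0.141, -0.022], [0.02, -0.019, -1.0]]
force: [-0.3, 0.8, 3.1]
opening: 0.554
grasp_force: 30.0
```

>>> {"fn": "move_arm", "kwargs": {"increments": [{"xyz":[0,0,0],"roll":0,"grip":58},{"xyz":[0,0,0],"roll":0,"grip":62},{"xyz":[0,0,0],"roll":0,"grip":68},{"xyz":[0,0,0],"roll":0,"grip":74},{"xyz":[0,0,0],"roll":0,"grip":74}]}}

```text
time_s: 30.68
position: [0.5224, -0.3204, 0.0153]
tcp_rot: [[-0.141, -0.99, 0.016], [-0.99, 0.141, -0.022], [0.019, -0.019, -1.0]]
force: [0.4, 0.1, 0.4]
opening: 0.715
grasp_force: 0.0
```

>>> {"fn": "move_arm", "kwargs": {"increments": [{"xyz":[0,0,-5],"roll":0,"grip":74},{"xyz":[0,0,-20],"roll":0,"grip":74},{"xyz":[0,0,-35],"roll":0,"grip":74},{"xyz":[0,0,-35],"roll":0,"grip":74},{"xyz":[0,0,-35],"roll":0,"grip":74}]}}

```text
time_s: 31.1
position: [0.52, -0.3172, 0.1467]
tcp_rot: [[-0.141, -0.99, 0.015], [-0.99, 0.141, -0.021], [0.019, -0.018, -1.0]]
force: [0.6, -0.5, 0.2]
opening: 0.737
grasp_force: 0.0
```

>>> {"fn": "move_arm", "kwargs": {"increments": [{"xyz":[-15,0,-30],"roll":0,"grip":74},{"xyz":[-30,0,0],"roll":0,"grip":74},{"xyz":[-20,0,0],"roll":0,"grip":74},{"xyz":[0,0,0],"roll":0,"grip":74},{"xyz":[0,0,0],"roll":0,"grip":74}]}}

```text
time_s: 31.52
position: [0.5291, -0.2516, 0.1747]
tcp_rot: [[-0.139, -0.99, 0.016], [-0.99, 0.139, -0.022], [0.02, -0.019, -1.0]]
force: [1.1, -0.4, 0.6]
opening: 0.74
grasp_force: 0.0
```

```bash
python3 - <<'E'
from h import *
np.set_printoptions(precision=4,suppress=True)
st=bot.read_state(); print(st["time_s"],st["position"],st["force"])
a=None
for c in ("side","wrist","scene"):
    rgb,d,K,M,P=snap(c); im=cv2.resize(rgb[120:370,180:430,::-1] if c=="side" else rgb[...,::-1],(390,390)); 
    if c!="scene": a=im if a is None else np.hstack([a,im])
    print(c,[(round(x["conf"],2),w(M,x["at"])) for x in bot.spot_in("cap",c)[:1]], [(round(x["conf"],2),w(M,x["at"])) for x in bot.spot_in("tray",c)[:1]], [(round(x["conf"],2),w(M,x["at"])) for x in bot.spot_in("cover",c)[:1]])
    m=(d>0)&(np.hypot(P[...,0]-.522,P[...,1]+.32)<.02)&(P[...,2]>.03)&(P[...,2]<.06)
    if m.sum()>30:
        q=P[m]; A=np.c_[q[:,:2]-q[:,:2].mean(0),np.ones(len(q))]; print(m.sum(),"top plane",np.linalg.lstsq(A,q[:,2],rcond=None)[0],q.mean(0))
cv2.imwrite("pics/s7.png",a)
E
```

```text
31.5167 [ 0.5291 -0.2516  0.1747] [ 1.0903 -0.4353  0.593 ]
side [(0.58, array([ 0.5144, -0.3327,  0.0363]))] [(0.75, array([ 0.5088, -0.3267,  0.0058]))] [(0.82, array([0.5826, 0.1958, 0.1969]))]
117 top plane [-0.0057  0.031   0.0387] [ 0.5222 -0.3193  0.0387]
wrist [(0.65, array([ 0.5223, -0.3208,  0.0345]))] [(0.91, array([ 0.5165, -0.3329,  0.0032]))] []
1619 top plane [-0.0144  0.0037  0.0382] [ 0.522  -0.3203  0.0382]
scene [(0.73, array([ 0.532 , -0.3164,  0.0376]))] [(0.59, array([ 0.5437, -0.3035,  0.005 ]))] [(0.63, array([0.5948, 0.1929, 0.1945]))]
99 top plane [0.0262 0.0249 0.0371] [ 0.5234 -0.3207  0.0371]
```

View pics/s7.png

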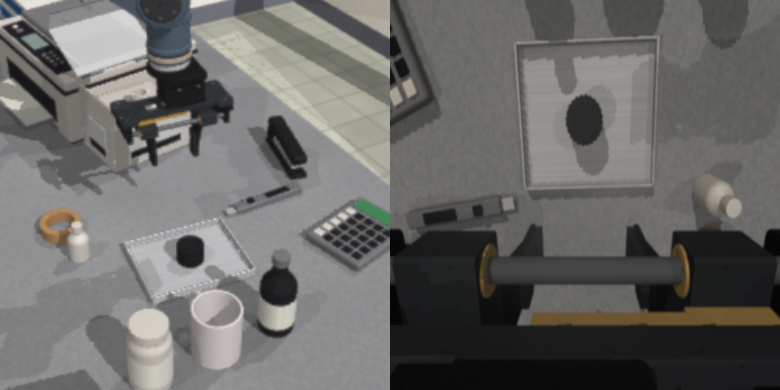

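The pictures show the cap upright and flat in the middle of the tray (top at about 38–39 mm, level). The cover lies open, nothing else has moved, and the arm is clear.

```bash
python3 -c "
from rig import bot
print(bot.hand_in())"
```

```text
the job is handed in; nothing more can be done
None
```

I handed the job in at about 32 s: the cover is open, and the cap is unscrewed and lies flat, threaded side down, near the middle of the tray, though it tilted about 7° for a few seconds on the way when the last joint hit its limit.

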